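# Close the open quarter-turn fastener on the tuner cover

### The arm

A 7-joint arm with a two-finger parallel gripper is mounted at the origin on the work surface. World frame = base frame: x ahead of the robot, y to its left, z up, the work surface at z = 0. Lengths are in m, angles in rad, forces in N, time in s.
With the tool pointing down it reaches from about 0.4 to 0.85 m from the base axis. Payload 10.4 kg.
Tool frame: the origin (TCP) lies midway between the tips of the shut fingers; the grasp point (between the pads) lies manip.pinch_z behind it (manip.pinch_z is the distance from the TCP to the grasp point, in m); z points along the fingers, y is the direction in which the jaws open and shut (so a half turn about z gives the same grasp; the last joint's range is limited). The gripper opens to 85 mm and grips with 20 to 120 N. Pads are 22 mm wide; open, the fingers measure 114 mm over their backs; the gripper's body (76 mm by 85 mm) begins 54 mm behind the grasp point. The pads swing forward as they close: fully open they stand 13 mm farther back than shut.
Start: joints at [1.239, 0.332, -0.065, 1.46, 0.022, 1.35, -0.088], TCP at [0.19, -0.595, 0.231] pointing down, gripper open.
Joint ranges: [-2.6, 2.6], [-0.5, 2.12], [-1.47, 1.34], [0.16, 2.42], [-1.27, 4.41], [0.06, 2.06], [-2.6, 2.6]. Speed limits (rad/s): [2.22, 2.22, 2.79, 2.79, 3.14, 3.14, 3.14].

### API

Orientations are given as a unit quaternion [x, y, z, w].
In Python, from workcell import manip gives the robot as it stands.
- The arm moves only by the shell command python3 -m handwheel 'ROWS' [FORCE]. ROWS is JSON, a list that holds one entry, the list of rows, each a list of 7 numbers: the shift along the tool's x, y, z in m, then the turn, a rotation vector about the tool's x, y, z in rad, then the finger opening in m, from 0 to 0.0854. In form: [[[tx, ty, tz, ax, ay, az, claw], ...]]. A call has 1 to 8 rows; each row is the pose to reach, as a shift and turn from the pose commanded when the call began, along the tool's axes at that moment; what a row does not reach only later rows make up. A row lasts 1/8 s, in which the tool goes at most 62.5 mm and 10.7 degrees, less where a joint would pass 70% of its speed; a pose out of reach is approached as far as the arm can. A call with a gripper value outside its range is refused whole. The fingers move at their own pace and stop on an object; FORCE is the grip in N (left out, the last holds). Time passes only in rows, so rows that repeat a pose let the fingers close. It gives the time, the measured TCP pose, the force and the opening at its end, in the units of the state.
- manip.get_obs(): the state, without advancing time (a new reading comes with each control period).
- manip.camera(name): name is "scene" or "top"; returns the picture (400x640x3 uint8, blue, green, red); there is no depth.
- manip.calibration(name): a dict with "fx", "fy", "cx", "cy" (pixels), "view" (4x4, takes a point from world to camera coordinates). Camera axes: x right, y up, looking along -z (the intrinsics and any distortion apply to the point x, -y, -z); pixel columns grow to the right and rows downward; lengths in m; the calibration is good to about 2 mm. A picture is of the moment at which its call begins. calibration takes no time and is no camera call.
- manip.hand_in(): hands the job in, once; it reports no verdict.
The state is a dict: "clock": time; "joint_pos": joint angles; "joint_velocities": joint speeds; "tau": joint torques, N m; "position": TCP position; "ee_rot": TCP orientation; "ft_force": force on the tool from outside, world axes, zero at the start; "torque": the same for the moment, N m; "grip_width": opening from 0.0 (shut) to 1.0 (fully open).
Only numpy, scipy, OpenCV 4.12 (cv2) and the standard library are available. Lean on these libraries where they do the work, as an engineer would, in place of code of your own. Each camera call takes 0.05 s, during which the arm holds its last target.

### The job

The access cover on top of the antenna tuner is held by two slotted quarter-turn fasteners, and one of them has been left open, its slot out of line with the index marks. Take the flat-bladed key from its wooden stand, set the blade in the open fastener's slot and turn it clockwise, following it down with light pressure as it draws in, until it seats against its stop; do not force it. Then put the key back upright in its stand and leave the other fastener and everything else as they are.

Things in the scene. Friction and masses are not known exactly. Their poses are not given: they have to be found in the camera images.
- key: Slotting key, 100 mm tall, about 120 g, upright in the stand's hole. Origin: middle of the blade's lower edge; z up. Steel blade, 24 mm wide along x, 4 mm thick along y, then a 10 mm shaft from z 16 to 45 mm, a 40 mm round collar from z 45 to 51 mm that rests on the stand's top, and a flat black handle, 40 (x) x 16 mm (y), from z 51 to 100 mm: grip it across its 16 mm.
- key_tip (a point): Middle of the blade's lower edge (the key's origin), axes as the key's. The blade reaches from here to z 16 mm; its lowest 1.5 mm is stepped in to 22 x 2.6 mm. It is the same either way round (half turn). Press lightly, 5 to 10 N; over about 45 N in all between key and fastener (some 0.35 N m at the stop) is forcing it.
- stand: Fixed dark wooden block, 70 x 70 x 60 mm high, origin at the centre of its underside. In the middle of its top a round hole of 31 mm diameter, 54 mm deep; the key hangs in it by its collar, its origin then 15 mm above the bench, free to be at any yaw.
- tuner: Fixed dark equipment case, 220 (x) x 330 (y) x 80 mm high, origin at the centre of its underside, front panel with knobs on its -x side. On its top the grey access cover with the two fasteners, 170 mm apart along y; either one may be the open one.
- lock_open: Grey square housing of the open fastener, fixed on the tuner's top, 58 x 58 x 14 mm high, origin at the centre of its underside. A round hole of 42 mm diameter holds the slotted disc. Two black index marks on its top lie along its x axis: the slot lines up with them when locked.
- slot_open (a point): Middle of the open fastener's slot, at the disc's top face; moves with the disc. z up; the slot runs along this point's y axis. Steel disc 40 mm across with a straight slot right across it, 6.5 mm wide, 6 mm deep, flat floor. At joint value 0 the disc's top lies 1 mm below the housing's top; turning draws it down steadily, 5 mm over the quarter turn.
- cam_open (a joint): Turn of the open fastener, rad: starts at 0.05 to 0.25, grows clockwise seen from above, seated against a hard stop at 1.571. Friction of about 0.1 N m resists the turn and holds it where it is left. The blade has about 0.1 rad of play in the slot each way; if not lowered with the disc it comes out of the slot.
- lock_shut: Housing of the other fastener, same as lock_open.
- slot_shut (a point): Middle of the other fastener's slot, top of its disc; slot along y. Leave alone.
- cam_shut (a joint): Turn of the other fastener: already locked at about 1.57; must stay so.
- mug: Mug 80 mm across, 90 mm high, bystander; origin under its centre.
- screwdriver: Screwdriver lying on the bench, bystander.
- jar: Small jar 60 mm across, 70 mm tall, bystander; origin under its centre.
- handheld: Handheld radio lying on its back, 58 x 115 x 34 mm with a 90 mm aerial along its +y, bystander; origin under the centre of its body.
- spare_knob: Black control knob 34 mm across, 18 mm high, lying on the tuner's top, bystander; origin under its centre.
- fist_mic: Hand microphone lying on the bench, 55 x 80 x 32 mm, bystander; origin under its centre.

How it is judged:
By the outcome, as a careful person would: the job done as asked, in the order asked, and still so for the second after the job is handed in, with the robot touching nothing.
It also fails if it takes over 70 s, if anything falls off the work surface, if the arm or the gripper's body presses on something with over 40 N, if the wrist force passes 120 N, or if a joint passes its speed limit or range.

## Working session

There is one attempt and no reset: what is moved stays moved. The work goes in short steps, Python scripts to look and compute and a shell command to move; the robot and the scene stay as the last step left them, time stands still between calls to the robot, and variables do not carry over. Pictures are saved under pics/ and viewed, and the job is handed in when it is done.

```bash
ls; mkdir -p pics; python3 - <<'E'
from workcell import manip
import cv2,numpy as np
print(manip.get_obs(), manip.pinch_z)
for n in("scene","top"):
    im=manip.camera(n); cv2.imwrite(f"pics/{n}0.png",im)
    print(n,manip.calibration(n))
E
```

```text
pics
{'clock': 0.0, 'joint_pos': array([ 1.23942628,  0.33284127, -0.06474288,  1.46097428,  0.02160047,
        1.34990529, -0.08849684]), 'joint_velocities': array([ 9.56078096e-04, -3.21588459e-06, -4.75871743e-04, -1.66200102e-03,
        1.43185057e-03,  5.03598449e-04,  1.52492014e-03]), 'tau': array([ 2.91696670e-04, -6.25450516e+01,  4.90960618e-02, -3.91610026e+01,
        1.61564257e-02,  9.85471270e-03,  2.29309768e-05]), 'position': array([ 0.18982818, -0.59506267,  0.23051942]), 'ee_rot': array([ 9.88100995e-01,  1.53804782e-01, -1.37367642e-04, -7.02873000e-04]), 'ft_force': array([-0.00463249,  0.93224263,  0.60276048]), 'torque': array([-0.0032396 ,  0.00971944,  0.02465022]), 'grip_width': 0.9999986265344064} 0.0187
scene {'fx': 361.4486359915729, 'fy': 361.4486359915729, 'cx': 317.4737183934597, 'cy': 201.56731840336258, 'view': array([[ 0.66878691,  0.74320136,  0.01938583, -0.35930295],
       [-0.54104318,  0.46865538,  0.69830825,  0.21939453],
       [ 0.50989837, -0.47750798,  0.71553461, -1.50709315],
       [ 0.        ,  0.        ,  0.        ,  1.        ]])}
top {'fx': 393.3442288987113, 'fy': 393.3442288987113, 'cx': 323.51640942223906, 'cy': 197.9183149078385, 'view': array([[ 0.00911011, -0.9999178 , -0.00902218,  0.01131813],
       [ 0.9991504 ,  0.00873972,  0.04027521, -0.52746465],
       [-0.04019305, -0.00938143,  0.99914789, -0.98436976],
       [ 0.        ,  0.        ,  0.        ,  1.        ]])}
```

View pics/scene0.png

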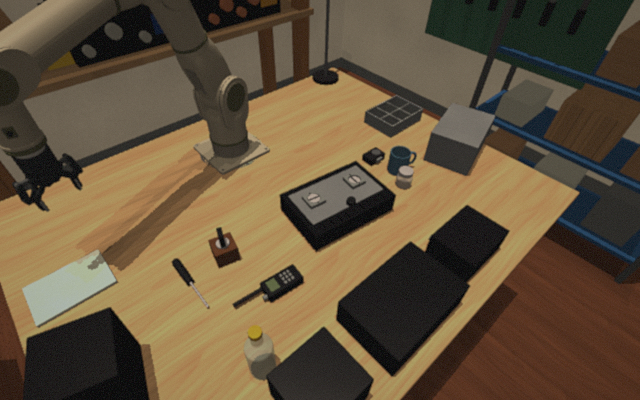

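View pics/top0.png

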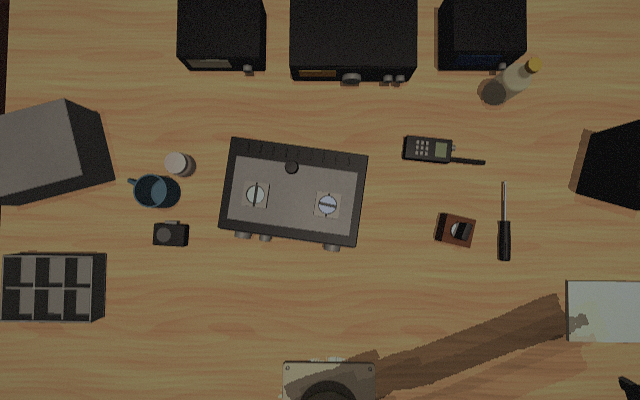

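The top picture shows the tuner at about (294,192), with fasteners at (255,194) and (327,205). The stand and key are at about (456,230). I'll enlarge these areas.

```bash
python3 - <<'E'
import cv2,numpy as np
im=cv2.imread("pics/top0.png")
def crop(im,x0,y0,w,h,s,n):
    c=cv2.resize(im[y0:y0+h,x0:x0+w],None,fx=s,fy=s,interpolation=cv2.INTER_CUBIC)
    c=np.clip(c*1.5,0,255).astype(np.uint8); cv2.imwrite(n,c)
crop(im,220,160,150,80,5,"pics/c1.png")
crop(im,425,200,60,56,10,"pics/c2.png")
s=cv2.imread("pics/scene0.png")
crop(s,200,215,50,55,10,"pics/c3.png")
E
```

```text
(no output)
```

View pics/c1.png

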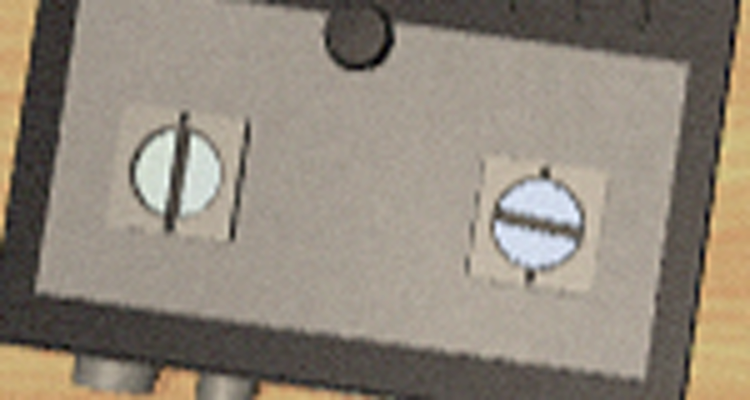

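View pics/c2.png

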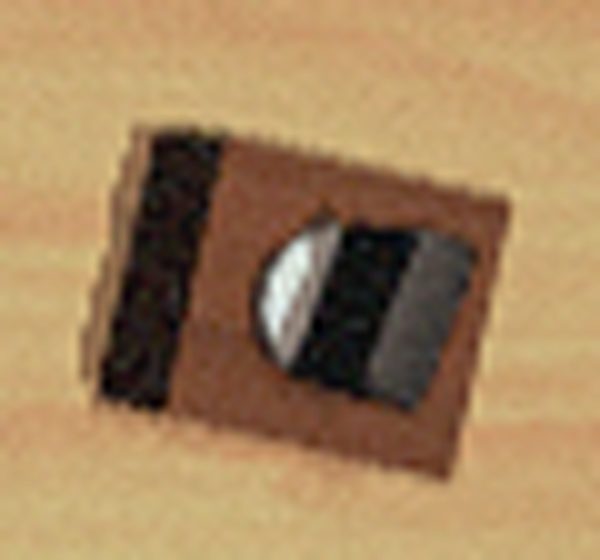

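View pics/c3.png

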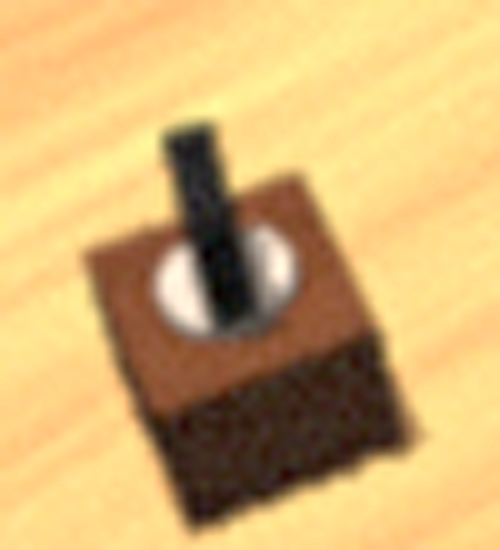

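```bash
cat > h.py <<'E'
import numpy as np
from workcell import manip
C={n:manip.calibration(n) for n in("scene","top")}
def ray(n,u,v):
    c=C[n];V=c["view"];R=V[:3,:3];t=V[:3,3]
    d=R.T@np.array([(u-c["cx"])/c["fx"],-(v-c["cy"])/c["fy"],-1]); return -R.T@t,d
def onz(n,u,v,z):
    o,d=ray(n,u,v); return o+d*(z-o[2])/d[2]
def proj(n,p):
    c=C[n];V=c["view"];q=V[:3,:3]@np.asarray(p)+V[:3,3]
    return np.array([c["cx"]+c["fx"]*q[0]/-q[2],c["cy"]-c["fy"]*q[1]/-q[2]])
def crp(x0,y0,s,p): return [(p[0]+.5)/s-.5+x0,(p[1]+.5)/s-.5+y0]
E
python3 - <<'E'
from h import *
f=lambda n,x0,y0,s,pts,z:np.array([onz(n,*crp(x0,y0,s,p),z) for p in pts])
def pr(l,a): print(l,np.round(a,4).tolist())
a=f("top",425,200,10,[(225,135),(512,203),(447,480),(165,410)],.06); pr("stand top",a[:,:2]); pr("c",a.mean(0)); print(np.linalg.norm(a-np.roll(a,1,0),axis=1))
a=f("scene",200,215,10,[(85,250),(300,172),(378,332),(162,415)],.06); pr("stand sc",a[:,:2]); pr("c",a.mean(0)); print(np.linalg.norm(a-np.roll(a,1,0),axis=1))
a=f("top",425,200,10,[(420,230),(478,243),(414,412),(366,395)],.115); pr("key",a[:,:2]); pr("c",a.mean(0));print(np.linalg.norm(a-np.roll(a,1,0),axis=1))
a=f("scene",200,215,10,[(227,278)],.066); pr("collar sc",a)
a=f("top",220,160,5,[(545,172),(530,277)],.094); pr("marks",a); pr("c",a.mean(0)); d=a[0]-a[1]; print("ang",np.arctan2(d[1],d[0]))
a=f("top",220,160,5,[(497,213),(580,233)],.092); pr("slot",a); pr("c",a.mean(0)); d=a[0]-a[1]; print("ang",np.arctan2(d[1],d[0]),np.linalg.norm(d))
a=f("top",220,160,5,[(539,224)],.093); pr("disc c",a)
a=f("top",220,160,5,[(185,114),(170,231)],.094); pr("Lmarks",a); pr("c",a.mean(0)); d=a[0]-a[1]; print("ang",np.arctan2(d[1],d[0]))
E
```

```text
stand top [[0.4917, -0.2805], [0.4761, -0.3488], [0.41, -0.333], [0.426, -0.266]]
c [0.4509, -0.3071, 0.06]
[0.06732118 0.07011871 0.06797256 0.06888222]
stand sc [[0.4082, -0.3324], [0.4247, -0.2669], [0.4925, -0.2828], [0.4767, -0.3468]]
c [0.4505, -0.3072, 0.06]
[0.06999057 0.06754301 0.06971294 0.06585031]
key [[0.4705, -0.3075], [0.4677, -0.3204], [0.4296, -0.3059], [0.4333, -0.2952]]
c [0.4503, -0.3072, 0.115]
[0.0391238  0.01329299 0.04073503 0.01135407]
collar sc [[0.4503, -0.3075, 0.066]]
marks [[0.5332, 0.0035, 0.094], [0.4845, 0.0101, 0.094]]
c [0.5088, 0.0068, 0.094]
ang -0.13312523684630792
slot [[0.514, 0.0257, 0.092], [0.5051, -0.0129, 0.092]]
c [0.5096, 0.0064, 0.092]
ang 1.3431733063730964 0.039630082082632544
disc c [[0.5091, 0.0061, 0.093]]
Lmarks [[0.5587, 0.1712, 0.094], [0.5043, 0.1773, 0.094]]
c [0.5315, 0.1742, 0.094]
ang -0.11154790055584946
```

```bash
cat >> h.py <<'E'
from scipy.spatial.transform import Rotation as R
def Rt(psi): # tool down, tool y along azimuth psi
    y=np.array([np.cos(psi),np.sin(psi),0]);z=np.array([0,0,-1.]);return R.from_matrix(np.column_stack([np.cross(y,z),y,z]))
def cur():
    o=manip.get_obs();return o["position"],R.from_quat(o["ee_rot"]),o
def go(p,psi):
    P,Q,o=cur(); print("t",np.round(Q.inv().apply(np.array(p)-P),4),"rv",np.round((Q.inv()*Rt(psi)).as_rotvec(),4))
def st():
    P,Q,o=cur();y=Q.as_matrix()[:,1];z=Q.as_matrix()[:,2]
    print("clk",round(o["clock"],2),"P",np.round(P,4),"psi",round(float(np.arctan2(y[1],y[0])),4),"z",np.round(z,3),"F",np.round(o["ft_force"],1),"M",np.round(o["torque"],2),"w",round(o["grip_width"],3),"j",np.round(o["joint_pos"],2))
E
python3 -c "
from h import *
st();go((.4503,-.3072,.19),-1.90)"
```

```text
clk 0.1 P [ 0.1898 -0.5951  0.2306] psi -1.2619 z [-0.     0.001 -1.   ] F [-0.3 -0.2  0.6] M [ 0.02  0.   -0.03] w 0.998 j [ 1.24  0.33 -0.06  1.46  0.02  1.35 -0.09]
t [ 0.3356 -0.1951  0.0408] rv [-1.200e-03  4.000e-04  6.381e-01]
```

```bash
python3 -m handwheel '[[[0.03,-0.018,0,0,0,0.06,0.0854],[0.08,-0.047,0.01,0,0,0.15,0.0854],[0.13,-0.076,0.015,0,0,0.25,0.0854],[0.18,-0.105,0.02,0,0,0.35,0.0854],[0.23,-0.134,0.03,0,0,0.45,0.0854],[0.28,-0.163,0.035,0,0,0.54,0.0854],[0.32,-0.186,0.04,-0.001,0,0.61,0.0854],[0.3356,-0.1951,0.0408,-0.0012,0.0004,0.638,0.0854]]]' 60
python3 - <<'E'
from h import *
import cv2
st();go((.4503,-.3072,.072),-1.90)
a=manip.camera("top")[160:300,380:540];b=manip.camera("scene")[140:280,140:300]
im=np.hstack([cv2.resize(x,(400,350),interpolation=cv2.INTER_CUBIC) for x in(a,b)]);cv2.imwrite("pics/p1.png",np.clip(im*1.5,0,255).astype(np.uint8))
E
```

```text
clock: 1.1
position: [0.4521, -0.3044, 0.1899]
ee_rot: [0.987, -0.163, -0.0, -0.0]
ft_force: [0.1, -0.1, 0.3]
grip_width: 1.0
clk 1.1 P [ 0.4521 -0.3044  0.1899] psi -1.8973 z [ 0.  0. -1.] F [ 0.1 -0.1  0.3] M [-0.06  0.02 -0.03] w 1.0 j [ 0.74  0.2  -0.26  1.72  0.05  1.23 -1.43]
t [-0.0008  0.0033  0.1179] rv [-0.0001  0.      0.0027]
```

View pics/p1.png

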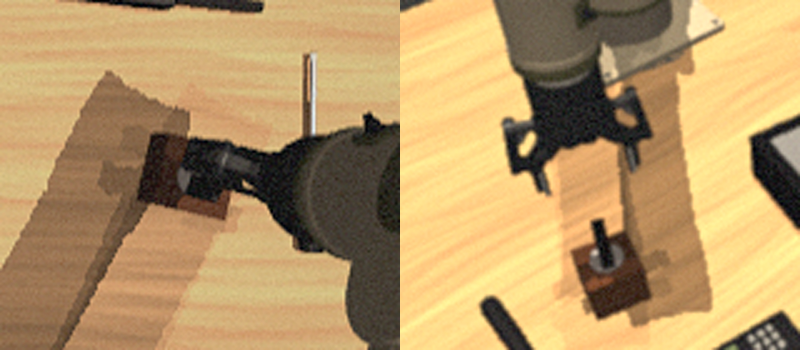

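The fingers straddle the handle. Next is a straight descent from the commanded pose, then close.

```bash
python3 -m handwheel '[[[0,0,0,0,0,0,0.0854],[0,0,0,0,0,0,0.0854]]]'; python3 -c "
from h import *
st();go((.4503,-.3072,.072),-1.90)"
```

```text
clock: 1.45
position: [0.4494, -0.3089, 0.1905]
ee_rot: [0.986, -0.165, 0.0, 0.001]
ft_force: [0.9, 0.6, -0.2]
grip_width: 0.998
clk 1.45 P [ 0.4494 -0.3089  0.1905] psi -1.9018 z [ 0.    -0.002 -1.   ] F [ 0.9  0.6 -0.2] M [ 0.04 -0.    0.01] w 0.998 j [ 0.75  0.2  -0.26  1.72  0.05  1.23 -1.43]
t [ 0.0002 -0.002   0.1185] rv [ 0.0014 -0.0006 -0.0018]
```

```bash
python3 -m handwheel '[[[0,0,0.02,0,0,0,0.0854],[0,0,0.05,0,0,0,0.0854],[0,0,0.08,0,0,0,0.0854],[0,0,0.1,0,0,0,0.0854],[0,0,0.112,0,0,0,0.0854],[0,0,0.118,0,0,0,0.0854],[0,0,0.118,0,0,0,0.0854],[0,0,0.118,0,0,0,0.0854]]]'; python3 -c "
from h import *
st();go((.4503,-.3072,.072),-1.90)"
```

```text
clock: 2.45
position: [0.4509, -0.308, 0.0733]
ee_rot: [0.986, -0.164, 0.001, 0.001]
ft_force: [0.1, 0.5, 0.2]
grip_width: 1.002
clk 2.45 P [ 0.4509 -0.308   0.0733] psi -1.9001 z [ 0.001 -0.002 -1.   ] F [0.1 0.5 0.2] M [ 0.01 -0.    0.02] w 1.002 j [ 0.74  0.32 -0.25  1.84  0.1   0.99 -1.46]
t [-0.0008 -0.0006  0.0013] rv [ 0.0014 -0.002  -0.0001]
```

```bash
python3 -m handwheel '[[[0,0,0,0,0,0,0.04],[0,0,0,0,0,0,0.02],[0,0,0,0,0,0,0.01],[0,0,0,0,0,0,0.005],[0,0,0,0,0,0,0.005],[0,0,0,0,0,0,0.005]]]' 60; python3 - <<'E'
from h import *
import cv2
st()
a=manip.camera("top")[160:300,380:540];b=manip.camera("scene")[140:280,140:300]
im=np.hstack([cv2.resize(x,(400,350),interpolation=cv2.INTER_CUBIC) for x in(a,b)]);cv2.imwrite("pics/p2.png",np.clip(im*1.5,0,255).astype(np.uint8))
E
```

```text
clock: 3.2
position: [0.4506, -0.3077, 0.0726]
ee_rot: [0.986, -0.164, 0.0, 0.001]
ft_force: [-1.0, -0.0, 2.7]
grip_width: 0.18
clk 3.2 P [ 0.4506 -0.3077  0.0726] psi -1.9 z [ 0.001 -0.001 -1.   ] F [-1.  -0.   2.7] M [ 0.04  0.03 -0.02] w 0.18 j [ 0.74  0.32 -0.25  1.84  0.1   0.99 -1.46]
```

View pics/p2.png

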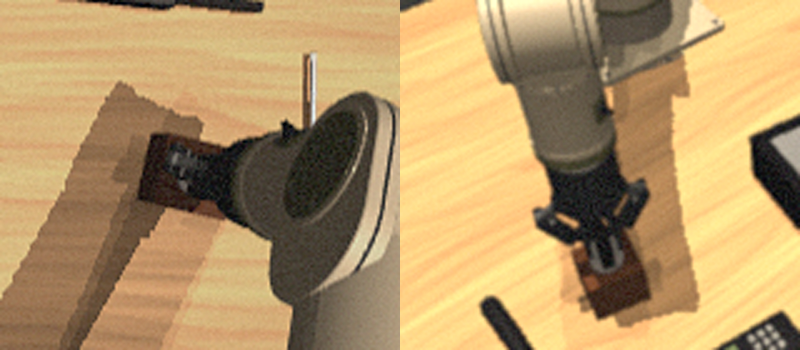

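The fingers closed to 15.4 mm, which fits the 16 mm handle. Now the lift.

```bash
python3 -m handwheel '[[[0,0,-0.01,0,0,0,0.005],[0,0,-0.03,0,0,0,0.005],[0,0,-0.06,0,0,0,0.005],[0,0,-0.09,0,0,0,0.005],[0,0,-0.115,0,0,0,0.005],[0,0,-0.125,0,0,0,0.005],[0,0,-0.125,0,0,0,0.005],[0,0,-0.125,0,0,0,0.005]]]'; python3 - <<'E'
from h import *
import cv2
st();go((.509,.0065,.2),-.228)
a=manip.camera("top")[160:300,380:540];b=manip.camera("scene")[140:280,140:300]
im=np.hstack([cv2.resize(x,(400,350),interpolation=cv2.INTER_CUBIC) for x in(a,b)]);cv2.imwrite("pics/p3.png",np.clip(im*1.5,0,255).astype(np.uint8))
E
```

```text
clock: 4.3
position: [0.4499, -0.3073, 0.1964]
ee_rot: [0.986, -0.164, -0.001, 0.0]
ft_force: [-0.7, 0.1, -1.2]
grip_width: 0.178
clk 4.3 P [ 0.4499 -0.3073  0.1964] psi -1.9 z [-0.001 -0.    -1.   ] F [-0.7  0.1 -1.2] M [-0.01  0.04 -0.01] w 0.178 j [ 0.75  0.19 -0.26  1.71  0.05  1.24 -1.43]
t [-0.0455 -0.3161 -0.0038] rv [-3.000e-04  1.200e-03 -1.672e+00]
```

View pics/p3.png

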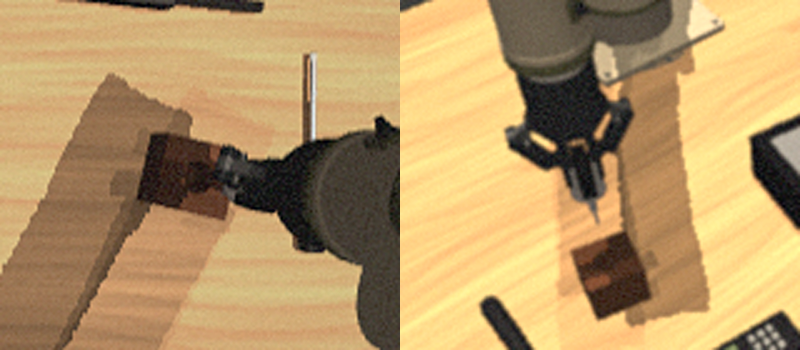

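The key is held upright and the stand is empty. Next I carry it to above the open fastener.

```bash
python3 -m handwheel '[[[-0.003,-0.02,0,0,0,-0.08,0.005],[-0.01,-0.07,0,0,0,-0.24,0.005],[-0.017,-0.12,0,0,0,-0.41,0.005],[-0.024,-0.17,0,0,0,-0.58,0.005],[-0.031,-0.22,0,0,0,-0.75,0.005],[-0.038,-0.265,0,0,0,-0.92,0.005],[-0.043,-0.3,0,0,0,-1.09,0.005],[-0.0455,-0.316,0,0,0,-1.25,0.005]]]' && python3 -m handwheel '[[[0,0,0,0,0,-0.16,0.005],[0,0,0,0,0,-0.3,0.005],[0,0,0,0,0,-0.4,0.005],[0,0,0,0,0,-0.422,0.005],[0,0,0,0,0,-0.422,0.005],[0,0,0,0,0,-0.422,0.005],[0,0,0,0,0,-0.422,0.005]]]'; python3 - <<'E'
from h import *
import cv2
st();go((.509,.0065,.16),-.228)
A=manip.camera("top");B=manip.camera("scene");cv2.imwrite("pics/rt4.png",A);cv2.imwrite("pics/rs4.png",B)
a=A[140:260,250:400];b=B[150:250,275:400]
im=np.hstack([cv2.resize(x,(400,320),interpolation=cv2.INTER_CUBIC) for x in(a,b)]);cv2.imwrite("pics/p4.png",np.clip(im*1.5,0,255).astype(np.uint8))
E
```

```text
clock: 5.4
position: [0.5093, 0.0087, 0.1967]
ee_rot: [0.894, 0.448, -0.0, 0.0]
ft_force: [0.7, -0.7, -1.0]
grip_width: 0.178
clock: 6.28
position: [0.5095, 0.0062, 0.1971]
ee_rot: [0.783, 0.622, -0.0, 0.001]
ft_force: [0.1, 0.5, -1.9]
grip_width: 0.18
clk 6.28 P [0.5095 0.0062 0.1971] psi -0.2287 z [ 0.    -0.001 -1.   ] F [ 0.1  0.5 -1.9] M [-0.01  0.01 -0.01] w 0.18 j [ 0.49  0.15 -0.64  1.78  0.1   1.24 -0.41]
t [ 0.0002 -0.0006  0.0371] rv [ 0.0006  0.0012 -0.0007]
```

View pics/p4.png

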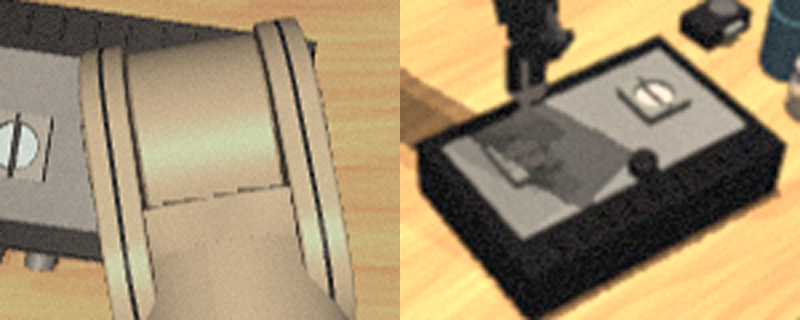

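```bash
python3 - <<'E'
from h import *
import cv2
B=cv2.imread("pics/rs4.png")
c=cv2.resize(B[165:225,290:350],None,fx=10,fy=10,interpolation=cv2.INTER_CUBIC);cv2.imwrite("pics/p5.png",np.clip(c*2.,0,255).astype(np.uint8))
P=np.array([.5095,.0062,.1395]);k=1.343
d=np.array([np.cos(k),np.sin(k),0])*.012
for h in(0,.016):
  for s in(-1,0,1): print(h,s,np.round((proj("scene",P+s*d+[0,0,h])-[290,165]+.5)*10-.5))
E
```

```text
0 -1 [211. 244.]
0 0 [244. 232.]
0 1 [277. 220.]
0.016 -1 [211. 207.]
0.016 0 [245. 195.]
0.016 1 [278. 183.]
```

View pics/p5.png

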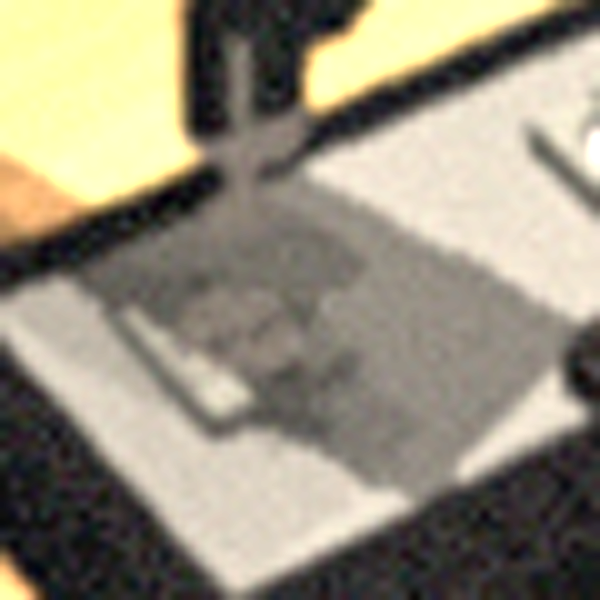

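The blade shows at about (245,165–235) in the crop, as predicted. I'll lower it to just above the disc, then go down in small steps while watching the force.

```bash
python3 -m handwheel '[[[0,0,0.01,0,0,0,0.005],[0,0,0.025,0,0,0,0.005],[0,-0.0,0.037,0,0,0,0.005],[0,0,0.041,0,0,0,0.005],[0,0,0.041,0,0,0,0.005],[0,0,0.041,0,0,0,0.005],[0,0,0.041,0,0,0,0.005],[0,0,0.041,0,0,0,0.005]]]'; python3 - <<'E'
from h import *
import cv2
st();go((.509,.0065,.1443),-.228)
B=manip.camera("scene");st()
c=cv2.resize(B[165:225,290:350],None,fx=10,fy=10,interpolation=cv2.INTER_CUBIC);cv2.imwrite("pics/p6.png",np.clip(c*2.,0,255).astype(np.uint8))
E
```

```text
clock: 7.38
position: [0.5096, 0.0061, 0.1564]
ee_rot: [0.783, 0.622, -0.0, 0.001]
ft_force: [-0.1, -0.2, -0.9]
grip_width: 0.18
clk 7.38 P [0.5096 0.0061 0.1564] psi -0.2281 z [ 0.001 -0.001 -1.   ] F [-0.1 -0.2 -0.9] M [ 0.01 -0.   -0.  ] w 0.18 j [ 0.48  0.19 -0.64  1.83  0.13  1.16 -0.43]
t [ 0.0003 -0.0007  0.0121] rv [ 0.0011  0.0011 -0.0001]
clk 7.42 P [0.5096 0.0061 0.1564] psi -0.228 z [ 0.001 -0.001 -1.   ] F [ 0.1  0.3 -1.7] M [-0.02 -0.04 -0.01] w 0.183 j [ 0.48  0.19 -0.64  1.83  0.13  1.16 -0.43]
```

View pics/p6.png

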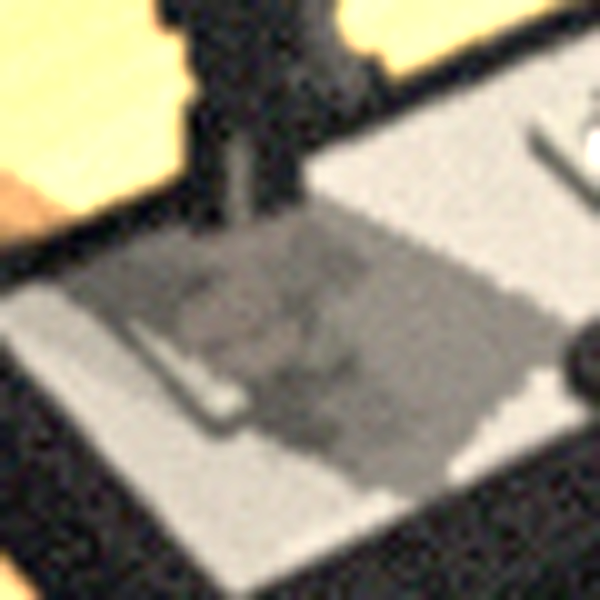

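```bash
python3 -m handwheel '[[[0,0,0.002,0,0,0,0.005],[0,0,0.004,0,0,0,0.005],[0,0,0.006,0,0,0,0.005],[0,0,0.006,0,0,0,0.005]]]';python3 -m handwheel '[[[0,0,0.001,0,0,0,0.005],[0,0,0.001,0,0,0,0.005]]]'; python3 -m handwheel '[[[0,0,0.001,0,0,0,0.005],[0,0,0.001,0,0,0,0.005]]]';python3 -c "
from h import *
st()"
```

```text
clock: 7.92
position: [0.5094, 0.0061, 0.1499]
ee_rot: [0.783, 0.622, -0.0, 0.0]
ft_force: [0.5, 0.1, -0.8]
grip_width: 0.18
clock: 8.18
position: [0.5095, 0.0061, 0.1491]
ee_rot: [0.783, 0.622, -0.0, 0.001]
ft_force: [-0.1, 1.0, -0.7]
grip_width: 0.178
clock: 8.43
position: [0.5096, 0.0062, 0.1486]
ee_rot: [0.783, 0.622, -0.0, 0.001]
ft_force: [-2.7, -0.1, 3.8]
grip_width: 0.179
clk 8.43 P [0.5096 0.0062 0.1486] psi -0.228 z [ 0.001 -0.001 -1.   ] F [-2.7 -0.1  3.8] M [0.04 0.64 0.05] w 0.179 j [ 0.48  0.2  -0.64  1.84  0.13  1.14 -0.43]
```

Contact came at a tip height of about 0.091 with a sideways force of −2.7 N in x, so the shoulder may be on the slot's edge. I'll cross-check the slot position in the first scene picture.

```bash
python3 - <<'E'
from h import *
import cv2
B=cv2.imread("pics/scene0.png")
c=cv2.resize(B[180:220,292:342],None,fx=14,fy=14,interpolation=cv2.INTER_CUBIC);cv2.imwrite("pics/p7.png",np.clip(c*1.1,0,255).astype(np.uint8))
A=cv2.imread("pics/top0.png")
c=cv2.resize(A[185:225,305:350],None,fx=14,fy=14,interpolation=cv2.INTER_CUBIC);cv2.imwrite("pics/p8.png",np.clip(c*1.3,0,255).astype(np.uint8))
E
```

```text
(no output)
```

View pics/p7.png

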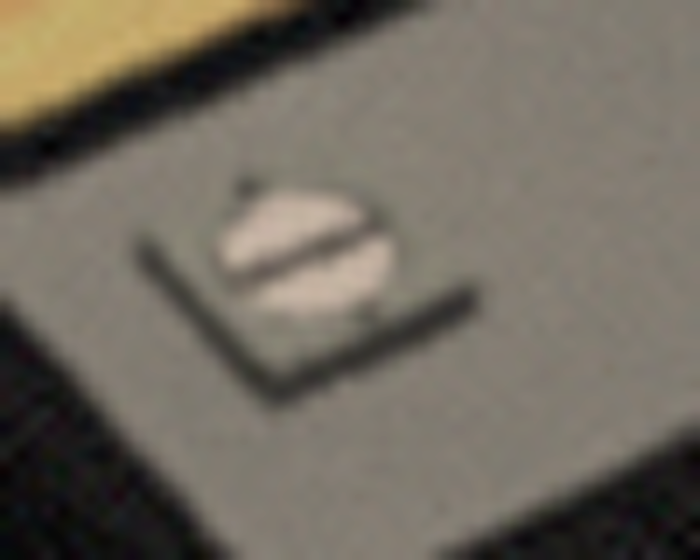

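View pics/p8.png

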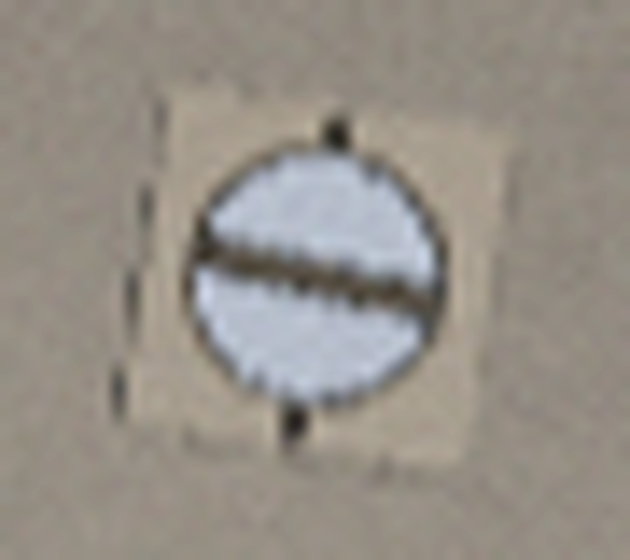

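```bash
python3 - <<'E'
from h import *
def P(n,x0,y0,p,z): return onz(n,*crp(x0,y0,14,p),z)
for z in(.093,.097):
  print(z,"top disc",P("top",305,185,(315,277),z),"scene disc",P("scene",292,180,(306,252),z))
a,b=P("top",305,185,(205,252),.0927),P("top",305,185,(430,300),.0927);d=a-b;print("slot top",(a+b)/2,np.arctan2(d[1],d[0]))
a,b=P("scene",292,180,(380,225),.0927),P("scene",292,180,(230,283),.0927);d=a-b;print("slot sc",(a+b)/2,np.arctan2(d[1],d[0]))
a,b=P("top",305,185,(337,130),.094),P("top",305,185,(293,427),.094);d=a-b;print("marks top",(a+b)/2,np.arctan2(d[1],d[0]))
a,b=P("scene",292,180,(247,188),.094),P("scene",292,180,(368,317),.094);d=b-a;print("marks sc",(a+b)/2,np.arctan2(d[1],d[0]))
E
```

```text
0.093 top disc [0.50924504 0.00695928 0.093     ] scene disc [0.50698719 0.00679693 0.093     ]
0.097 top disc [0.50914899 0.00695811 0.097     ] scene disc [0.50994487 0.00411689 0.097     ]
slot top [0.50942298 0.00655341 0.0927    ] 1.3694567719741224
slot sc [0.50713355 0.00650106 0.0927    ] 1.3544750004381445
marks top [0.50899869 0.00695322 0.094     ] -0.13829816947742424
marks sc [0.50777118 0.00632474 0.094     ] -0.13523552814706652
```

Both views, and the force direction, suggest the slot is at x ≈ 0.508. I'll lift slightly, shift −1.3 mm along tool y and try again.

```bash
python3 -m handwheel '[[[0,0,-0.0015,0,0,0,0.005],[0,-0.0013,-0.0015,0,0,-0.01,0.005],[0,-0.0013,-0.0015,0,0,-0.01,0.005],[0,-0.0013,0,0,0,-0.01,0.005],[0,-0.0013,0,0,0,-0.01,0.005]]]';python3 -m handwheel '[[[0,0,0.001,0,0,0,0.005],[0,0,0.001,0,0,0,0.005]]]';python3 -c "
from h import *
st()"
```

```text
clock: 9.05
position: [0.5082, 0.0063, 0.148]
ee_rot: [0.78, 0.626, -0.0, 0.001]
ft_force: [0.8, -0.3, -1.3]
grip_width: 0.178
clock: 9.3
position: [0.5082, 0.0064, 0.1471]
ee_rot: [0.78, 0.626, -0.0, 0.001]
ft_force: [-0.5, 0.1, -1.0]
grip_width: 0.178
clk 9.3 P [0.5082 0.0064 0.1471] psi -0.218 z [ 0.    -0.001 -1.   ] F [-0.5  0.1 -1. ] M [-0.02 -0.04  0.02] w 0.178 j [ 0.48  0.2  -0.64  1.84  0.13  1.14 -0.42]
```

It has passed the edge freely, with the tip 3 mm below the disc top. I'll continue to the floor, expected at TCP z ≈ 0.1443.

```bash
python3 -m handwheel '[[[0,0,0.001,0,0,0,0.005],[0,0,0.001,0,0,0,0.005]]]';python3 -m handwheel '[[[0,0,0.001,0,0,0,0.005],[0,0,0.001,0,0,0,0.005]]]';python3 -m handwheel '[[[0,0,0.0005,0,0,0,0.005],[0,0,0.0005,0,0,0,0.005]]]';python3 -c "
from h import *
st()"
```

```text
clock: 9.55
position: [0.5082, 0.0064, 0.1461]
ee_rot: [0.78, 0.626, -0.0, 0.001]
ft_force: [-0.2, -0.5, -1.1]
grip_width: 0.188
clock: 9.8
position: [0.5082, 0.0064, 0.1451]
ee_rot: [0.78, 0.626, -0.0, 0.001]
ft_force: [0.7, 0.6, -1.4]
grip_width: 0.181
clock: 10.05
position: [0.5082, 0.0064, 0.1446]
ee_rot: [0.78, 0.626, -0.0, 0.001]
ft_force: [-0.5, 0.0, -1.7]
grip_width: 0.181
clk 10.05 P [0.5082 0.0064 0.1446] psi -0.218 z [ 0.    -0.001 -1.   ] F [-0.5  0.  -1.7] M [ 0.01  0.03 -0.02] w 0.181 j [ 0.48  0.2  -0.64  1.85  0.13  1.13 -0.42]
```

```bash
python3 -m handwheel '[[[0,0,0.0005,0,0,0,0.005],[0,0,0.0005,0,0,0,0.005]]]';python3 -m handwheel '[[[0,0,0.0005,0,0,0,0.005],[0,0,0.0005,0,0,0,0.005]]]';python3 -c "
from h import *
st()"
```

```text
clock: 10.3
position: [0.5083, 0.0064, 0.1443]
ee_rot: [0.78, 0.626, -0.0, 0.001]
ft_force: [-1.1, 0.6, 1.2]
grip_width: 0.177
clock: 10.55
position: [0.5084, 0.0064, 0.1442]
ee_rot: [0.78, 0.626, -0.0, 0.001]
ft_force: [-1.4, 0.2, 5.8]
grip_width: 0.177
clk 10.55 P [0.5084 0.0064 0.1442] psi -0.2181 z [ 0.001 -0.001 -1.   ] F [-1.4  0.2  5.8] M [-0.02  0.69 -0.06] w 0.177 j [ 0.48  0.2  -0.64  1.85  0.13  1.13 -0.43]
```

The floor is at 0.1442, as predicted, with about 7 N of pressure. I start turning clockwise (+az), following it down at 3.2 mm/rad.

```bash
python3 -m handwheel '[[[0,0,0,0,0,0.05,0.005],[0,0,0,0,0,0.1,0.005],[0,0,0.0001,0,0,0.15,0.005],[0,0,0.0003,0,0,0.2,0.005],[0,0,0.0005,0,0,0.25,0.005],[0,0,0.0006,0,0,0.3,0.005],[0,0,0.0006,0,0,0.3,0.005]]]';python3 -c "
from h import *
st()"
```

```text
clock: 11.42
position: [0.5082, 0.0067, 0.1436]
ee_rot: [0.865, 0.502, -0.0, 0.001]
ft_force: [-2.8, 1.2, 6.8]
grip_width: 0.18
clk 11.43 P [0.5082 0.0067 0.1436] psi -0.5185 z [ 0.    -0.001 -1.   ] F [-2.8  1.2  6.8] M [ 0.18  1.03 -0.02] w 0.18 j [ 0.45  0.2  -0.6   1.85  0.13  1.13 -0.72]
```

```bash
python3 -m handwheel '[[[0,-0.0003,0.0001,0,0,0.05,0.005],[0,-0.0003,0.0003,0,0,0.1,0.005],[0,-0.0003,0.0005,0,0,0.15,0.005],[0,-0.0003,0.0006,0,0,0.2,0.005],[0,-0.0003,0.0008,0,0,0.25,0.005],[0,-0.0003,0.001,0,0,0.3,0.005]]]';python3 -c "
from h import *
st()"
```

```text
clock: 12.18
position: [0.5081, 0.0067, 0.1427]
ee_rot: [0.93, 0.367, 0.0, 0.001]
ft_force: [-3.3, -0.9, 7.6]
grip_width: 0.183
clk 12.18 P [0.5081 0.0067 0.1427] psi -0.8194 z [ 0.001 -0.001 -1.   ] F [-3.3 -0.9  7.6] M [0.09 0.88 0.09] w 0.183 j [ 0.42  0.19 -0.57  1.85  0.12  1.13 -1.02]
```

```bash
python3 -m handwheel '[[[-0.0003,-0.0003,0.0001,0,0,0.05,0.005],[-0.0003,-0.0003,0.0003,0,0,0.1,0.005],[-0.0003,-0.0003,0.0005,0,0,0.15,0.005],[-0.0003,-0.0003,0.0006,0,0,0.2,0.005],[-0.0003,-0.0003,0.0008,0,0,0.25,0.005],[-0.0003,-0.0003,0.00095,0,0,0.3,0.005]]]';python3 -c "
from h import *
st()"
```

```text
clock: 12.92
position: [0.5079, 0.0066, 0.1417]
ee_rot: [0.975, 0.224, 0.0, 0.001]
ft_force: [-1.2, -0.5, 6.3]
grip_width: 0.181
clk 12.93 P [0.5079 0.0066 0.1417] psi -1.1194 z [ 0.001 -0.001 -1.   ] F [-1.2 -0.5  6.3] M [-0.02  0.49  0.07] w 0.181 j [ 0.39  0.19 -0.54  1.86  0.11  1.12 -1.31]
```

```bash
python3 -m handwheel '[[[0,0,0.0002,0,0,0.05,0.005],[0,0,0.0004,0,0,0.1,0.005],[0,0,0.0005,0,0,0.15,0.005],[0,0,0.0007,0,0,0.2,0.005],[0,0,0.0009,0,0,0.25,0.005],[0,0,0.001,0,0,0.3,0.005]]]';python3 -c "
from h import *
st()";python3 -m handwheel '[[[0,0,0.0002,0,0,0.05,0.005],[0,0,0.0004,0,0,0.1,0.005],[0,0,0.0005,0,0,0.15,0.005],[0,0,0.0007,0,0,0.2,0.005],[0,0,0.0007,0,0,0.2,0.005]]]';python3 -c "
from h import *
st()"
```

```text
clock: 13.68
position: [0.5079, 0.0066, 0.1408]
ee_rot: [0.997, 0.076, 0.001, 0.001]
ft_force: [-2.1, -0.5, 5.9]
grip_width: 0.183
clk 13.68 P [0.5079 0.0066 0.1408] psi -1.4195 z [ 0.001 -0.001 -1.   ] F [-2.1 -0.5  5.9] M [-0.03  0.54  0.14] w 0.183 j [ 0.37  0.19 -0.51  1.86  0.1   1.12 -1.6 ]
clock: 14.3
position: [0.5079, 0.0066, 0.1401]
ee_rot: [1.0, -0.024, 0.001, 0.001]
ft_force: [-2.9, -0.9, 6.6]
grip_width: 0.181
clk 14.3 P [0.5079 0.0066 0.1401] psi -1.6186 z [ 0.001 -0.001 -1.   ] F [-2.9 -0.9  6.6] M [-0.02  0.64  0.04] w 0.181 j [ 0.35  0.19 -0.49  1.86  0.1   1.12 -1.8 ]
```

It's near the stop now, so I use small steps and watch the moment.

```bash
for i in 1 2; do :; done; python3 -m handwheel '[[[0,0,0.0001,0,0,0.03,0.005],[0,0,0.0002,0,0,0.06,0.005],[0,0,0.0002,0,0,0.06,0.005]]]' >/dev/null;python3 -c "
from h import *
st()";python3 -m handwheel '[[[0,0,0.0001,0,0,0.03,0.005],[0,0,0.0001,0,0,0.03,0.005]]]'>/dev/null;python3 -c "
from h import *
st()";python3 -m handwheel '[[[0,0,0.0001,0,0,0.03,0.005],[0,0,0.0001,0,0,0.03,0.005]]]'>/dev/null;python3 -c "
from h import *
st()"
```

```text
clk 14.68 P [0.5079 0.0066 0.1399] psi -1.6783 z [ 0.001 -0.001 -1.   ] F [-2.6  0.5  7. ] M [-0.1   0.65  0.03] w 0.177 j [ 0.34  0.19 -0.49  1.86  0.1   1.12 -1.86]
clk 14.93 P [0.5079 0.0066 0.1398] psi -1.7083 z [ 0.001 -0.001 -1.   ] F [-3.1 -0.6  7.2] M [-0.02  0.65  0.  ] w 0.182 j [ 0.34  0.19 -0.49  1.86  0.1   1.12 -1.89]
clk 15.18 P [0.5079 0.0066 0.1397] psi -1.7383 z [ 0.001 -0.001 -1.   ] F [-2.8  0.1  6.3] M [-0.01  0.63  0.05] w 0.181 j [ 0.34  0.18 -0.48  1.86  0.1   1.12 -1.92]
```

```bash
python3 -m handwheel '[[[0,0,0.0001,0,0,0.03,0.005],[0,0,0.0001,0,0,0.03,0.005]]]' >/dev/null;python3 -c "
from h import *
st()";python3 -m handwheel '[[[0,0,0,0,0,0.02,0.005],[0,0,0,0,0,0.02,0.005]]]'>/dev/null;python3 -c "
from h import *
st()"
```

```text
clk 15.43 P [0.5079 0.0066 0.1396] psi -1.7683 z [ 0.001 -0.001 -1.   ] F [-2.5  0.   6.7] M [-0.08  0.73  0.07] w 0.18 j [ 0.34  0.18 -0.48  1.86  0.1   1.12 -1.95]
clk 15.68 P [0.5079 0.0066 0.1396] psi -1.7882 z [ 0.001 -0.001 -1.   ] F [-2.4  0.5  6.9] M [-0.03  0.64  0.04] w 0.188 j [ 0.33  0.18 -0.48  1.86  0.1   1.12 -1.97]
```

```bash
python3 -m handwheel '[[[0,0,0.0001,0,0,0.02,0.005],[0,0,0.0001,0,0,0.02,0.005]]]' >/dev/null;python3 -c "
from h import *
st()";python3 -m handwheel '[[[0,0,0,0,0,0.02,0.005],[0,0,0,0,0,0.02,0.005]]]'>/dev/null;python3 -c "
from h import *
st()"
```

```text
clk 15.93 P [0.5079 0.0066 0.1395] psi -1.8082 z [ 0.001 -0.001 -1.   ] F [-2.5  0.2  6.1] M [-0.05  0.68  0.03] w 0.181 j [ 0.33  0.18 -0.48  1.86  0.1   1.12 -1.99]
clk 16.18 P [0.5078 0.0066 0.1394] psi -1.8282 z [ 0.001 -0.001 -1.   ] F [-2.7 -1.   6.8] M [0.   0.69 0.02] w 0.177 j [ 0.33  0.18 -0.47  1.86  0.09  1.12 -2.01]
```

```bash
python3 -m handwheel '[[[0,0,0.00005,0,0,0.02,0.005],[0,0,0.00005,0,0,0.02,0.005]]]' >/dev/null;python3 -c "
from h import *
st()";python3 -m handwheel '[[[0,0,0.00005,0,0,0.02,0.005],[0,0,0.00005,0,0,0.02,0.005]]]'>/dev/null;python3 -c "
from h import *
st()"
```

```text
clk 16.43 P [0.5079 0.0067 0.1394] psi -1.848 z [ 0.001 -0.001 -1.   ] F [-2.7 -0.   6.7] M [-0.    0.6   0.12] w 0.18 j [ 0.33  0.18 -0.47  1.86  0.09  1.12 -2.03]
clk 16.68 P [0.5079 0.0066 0.1394] psi -1.8679 z [ 0.001 -0.002 -1.   ] F [-2.5 -1.2  5.7] M [-0.03  0.71  0.22] w 0.178 j [ 0.33  0.18 -0.47  1.86  0.09  1.12 -2.05]
```

```bash
python3 -m handwheel '[[[0,0,0,0,0,0.012,0.005],[0,0,0,0,0,0.012,0.005]]]' >/dev/null;python3 -c "
from h import *
st()"; python3 -m handwheel '[[[0,0,0,0,0,0,0.005]]]' >/dev/null;python3 -c "
from h import *
st()"
```

```text
clk 16.93 P [0.5079 0.0066 0.1394] psi -1.8796 z [ 0.001 -0.002 -1.   ] F [-2.4 -0.5  7.5] M [-0.11  0.67  0.28] w 0.176 j [ 0.33  0.18 -0.47  1.86  0.09  1.12 -2.06]
clk 17.05 P [0.5079 0.0067 0.1394] psi -1.8794 z [ 0.001 -0.002 -1.   ] F [-2.3 -1.2  7. ] M [-0.09  0.65  0.29] w 0.177 j [ 0.33  0.18 -0.47  1.86  0.09  1.12 -2.06]
```

The moment rose to 0.29 N m, well above friction, and the descent stopped: it is seated. I ease off to mid-play and then lift straight out.

```bash
python3 -m handwheel '[[[0,0,0,0,0,-0.05,0.005],[0,0,0,0,0,-0.1,0.005],[0,0,-0.0005,0,0,-0.14,0.005],[0,0,-0.0005,0,0,-0.14,0.005]]]' >/dev/null;python3 -c "
from h import *
st()"; python3 -m handwheel '[[[0,0,-0.002,0,0,0,0.005],[0,0,-0.005,0,0,0,0.005],[0,0,-0.01,0,0,0,0.005],[0,0,-0.02,0,0,0,0.005],[0,0,-0.035,0,0,0,0.005],[0,0,-0.05,0,0,0,0.005],[0,0,-0.056,0,0,0,0.005],[0,0,-0.056,0,0,0,0.005]]]' >/dev/null;python3 -c "
from h import *
import cv2
st(); go((.4507,-.3072,.197),-1.9)
B=manip.camera('scene')
c=cv2.resize(B[160:225,285:350],None,fx=9,fy=9,interpolation=cv2.INTER_CUBIC);cv2.imwrite('pics/p9.png',np.clip(c*2.,0,255).astype(np.uint8))
"
```

```text
clk 17.55 P [0.508  0.0066 0.1396] psi -1.7403 z [ 0.002 -0.001 -1.   ] F [0.2 0.  4.1] M [ 0.08 -0.1   0.02] w 0.18 j [ 0.34  0.19 -0.48  1.86  0.1   1.12 -1.92]
clk 18.55 P [0.5078 0.0066 0.1957] psi -1.7401 z [ 0.001 -0.001 -1.   ] F [ 0.1  0.3 -0.8] M [-0.    0.05 -0.04] w 0.176 j [ 0.35  0.13 -0.48  1.79  0.07  1.23 -1.89]
t [-0.0034  0.3189 -0.0009] rv [ 0.001  -0.0016  0.1599]
```

View pics/p9.png

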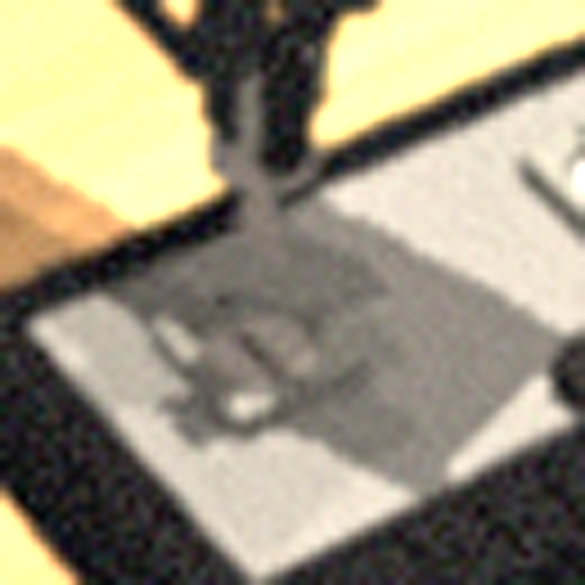

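The slot now lies along the marks. I move back over the stand and check the fastener from the top camera before putting the key down.

```bash
python3 -m handwheel '[[[0,0.02,0,0,0,0.01,0.005],[0,0.07,0,0,0,0.03,0.005],[0,0.12,0,0,0,0.06,0.005],[-0.001,0.17,0,0,0,0.09,0.005],[-0.002,0.22,0,0,0,0.12,0.005],[-0.003,0.27,0,0,0,0.14,0.005],[-0.003,0.305,0,0,0,0.16,0.005],[-0.0034,0.3189,0,0.001,-0.001,0.16,0.005]]]' >/dev/null; python3 -m handwheel '[[[0,0,0,0,0,0,0.005],[0,0,0,0,0,0,0.005],[0,0,0,0,0,0,0.005]]]' >/dev/null; python3 -c "
from h import *
import cv2
st(); go((.4506,-.3077,.150),-1.9)
A=manip.camera('top');B=manip.camera('scene')
a=A[160:240,220:320+20];b=B[190:270,170:290]
im=np.vstack([cv2.resize(x,(450,300),interpolation=cv2.INTER_CUBIC) for x in(a,b)]);cv2.imwrite('pics/p10.png',np.clip(im*1.5,0,255).astype(np.uint8))
"
```

```text
clk 19.98 P [ 0.451  -0.3058  0.1956] psi -1.8978 z [-0.  0. -1.] F [ 0.5  0.2 -2.5] M [-0.03  0.05 -0.02] w 0.179 j [ 0.7   0.19 -0.21  1.72  0.04  1.24 -1.42]
t [0.0002 0.0019 0.0456] rv [-0.0001  0.0002  0.0022]
```

View pics/p10.png

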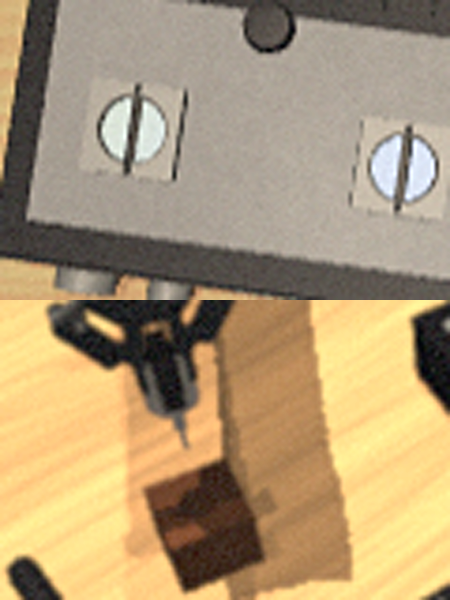

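Both slots line up with their marks, so the open one is locked. The key is over the stand; I correct 1.9 mm along tool y and lower it.

```bash
python3 -m handwheel '[[[0,0.0019,0,0,0,0.002,0.005],[0,0.0019,0.015,0,0,0.002,0.005],[0,0.0019,0.035,0,0,0.002,0.005],[0,0.0019,0.05,0,0,0.002,0.005],[0,0.0019,0.06,0,0,0.002,0.005],[0,0.0019,0.065,0,0,0.002,0.005],[0,0.0019,0.065,0,0,0.002,0.005]]]' >/dev/null; python3 -c "
from h import *
st(); go((.4506,-.3077,.0735),-1.9)"
```

```text
clk 20.95 P [ 0.4499 -0.309   0.1305] psi -1.902 z [-0. -0. -1.] F [ 0.7  0.3 -1.2] M [ 0.  0. -0.] w 0.181 j [ 0.7   0.25 -0.21  1.79  0.06  1.11 -1.43]
t [ 0.0003 -0.0015  0.057 ] rv [ 0.0001  0.0003 -0.002 ]
```

```bash
python3 -m handwheel '[[[0.0003,-0.0015,0,0,0,0,0.005],[0.0003,-0.0015,0.005,0,0,0,0.005],[0.0003,-0.0015,0.015,0,0,0,0.005],[0.0003,-0.0015,0.027,0,0,0,0.005],[0.0003,-0.0015,0.04,0,0,0,0.005],[0.0003,-0.0015,0.05,0,0,0,0.005],[0.0003,-0.0015,0.054,0,0,0,0.005],[0.0003,-0.0015,0.054,0,0,0,0.005]]]' >/dev/null; python3 -c "
from h import *
st(); go((.4506,-.3077,.0726),-1.9)"
```

```text
clk 21.95 P [ 0.4506 -0.3076  0.0764] psi -1.902 z [-0.001  0.    -1.   ] F [-0.4 -0.  -0.9] M [ 0.05  0.01 -0.07] w 0.179 j [ 0.69  0.31 -0.2   1.84  0.07  1.   -1.44]
t [0.0001 0.0001 0.0038] rv [ 0.      0.0006 -0.002 ]
```

```bash
python3 -m handwheel '[[[0,0,0.002,0,0,0,0.005],[0,0,0.003,0,0,0,0.005],[0,0,0.003,0,0,0,0.005]]]' >/dev/null; python3 -c "
from h import *
st()"; python3 -m handwheel '[[[0,0,0.0007,0,0,0,0.005],[0,0,0.0007,0,0,0,0.005]]]' >/dev/null; python3 -c "
from h import *
st()"
```

```text
clk 22.32 P [ 0.4507 -0.3077  0.0737] psi -1.902 z [-0. -0. -1.] F [ 0.6 -0.2 -1.2] M [ 0.01 -0.01  0.02] w 0.177 j [ 0.69  0.31 -0.2   1.84  0.08  1.   -1.45]
clk 22.57 P [ 0.4506 -0.3076  0.0729] psi -1.902 z [-0. -0. -1.] F [-0.3  0.6 -2.8] M [-0.03  0.04 -0.02] w 0.182 j [ 0.69  0.32 -0.2   1.84  0.08  0.99 -1.45]
```

```bash
python3 -m handwheel '[[[0,0,0.0006,0,0,0,0.005],[0,0,0.0006,0,0,0,0.005]]]' >/dev/null; python3 -c "
from h import *
st()"
```

```text
clk 22.82 P [ 0.4507 -0.3077  0.0727] psi -1.902 z [-0. -0. -1.] F [-2.9  1.8  5.2] M [ 0.35  0.5  -0.04] w 0.18 j [ 0.69  0.32 -0.2   1.84  0.08  0.99 -1.45]
```

The collar rests on the stand at TCP z 0.0727, the same height as at pick-up. I open gently and then retreat upward.

```bash
python3 -m handwheel '[[[0,0,-0.0003,0,0,0,0.02],[0,0,-0.0003,0,0,0,0.03],[0,0,-0.0003,0,0,0,0.05],[0,0,-0.0003,0,0,0,0.0854],[0,0,-0.0003,0,0,0,0.0854],[0,0,-0.0003,0,0,0,0.0854],[0,0,-0.0003,0,0,0,0.0854]]]'; python3 -m handwheel '[[[0,0,-0.01,0,0,0,0.0854],[0,0,-0.03,0,0,0,0.0854],[0,0,-0.06,0,0,0,0.0854],[0,0,-0.09,0,0,0,0.0854],[0,0,-0.12,0,0,0,0.0854],[0,0,-0.14,0,0,0,0.0854],[0,0,-0.15,0,0,0,0.0854],[0,0,-0.15,0,0,0,0.0854]]]'; python3 -c "
from h import *
st(); go((.30,-.45,.25),-1.5)"
```

```text
clock: 23.7
position: [0.4506, -0.3076, 0.0726]
ee_rot: [0.986, -0.165, -0.0, 0.0]
ft_force: [0.3, -0.5, 0.3]
grip_width: 1.003
clock: 24.7
position: [0.4509, -0.3077, 0.2231]
ee_rot: [0.986, -0.165, 0.0, 0.0]
ft_force: [-0.2, 0.3, 0.2]
grip_width: 0.998
clk 24.7 P [ 0.4509 -0.3077  0.2231] psi -1.9019 z [ 0.001 -0.001 -1.   ] F [-0.2  0.3  0.2] M [ 0.03  0.04 -0.01] w 0.998 j [ 0.7   0.17 -0.21  1.68  0.04  1.3  -1.42]
t [-0.0964  0.1836 -0.0269] rv [ 0.0006 -0.0006 -0.4019]
```

```bash
python3 -m handwheel '[[[-0.01,0.02,0,0,0,-0.04,0.0854],[-0.03,0.06,-0.01,0,0,-0.12,0.0854],[-0.05,0.1,-0.015,0,0,-0.2,0.0854],[-0.075,0.14,-0.02,0,0,-0.28,0.0854],[-0.09,0.17,-0.027,0,0,-0.36,0.0854],[-0.096,0.183,-0.027,0,0,-0.4,0.0854],[-0.096,0.183,-0.027,0,0,-0.4,0.0854],[-0.096,0.183,-0.027,0,0,-0.4,0.0854]]]' >/dev/null; python3 - <<'E'
from h import *
import cv2
st()
A=manip.camera("top");B=manip.camera("scene");cv2.imwrite("pics/topF.png",A)
f=lambda x,s:cv2.resize(x,s,interpolation=cv2.INTER_CUBIC)
im=np.vstack([f(A[160:240,220:380],(600,300)),np.hstack([f(A[200:256,425:485],(300,280)),f(B[215:270,200:250],(300,280))])])
cv2.imwrite("pics/p11.png",np.clip(im*1.5,0,255).astype(np.uint8))
E
```

```text
clk 25.7 P [ 0.3011 -0.4486  0.2489] psi -1.5017 z [-0.001  0.001 -1.   ] F [-0.1  0.1  0.3] M [-0.01 -0.07  0.  ] w 1.001 j [ 0.96  0.14 -0.08  1.66  0.01  1.35 -0.62]
```

View pics/p11.png

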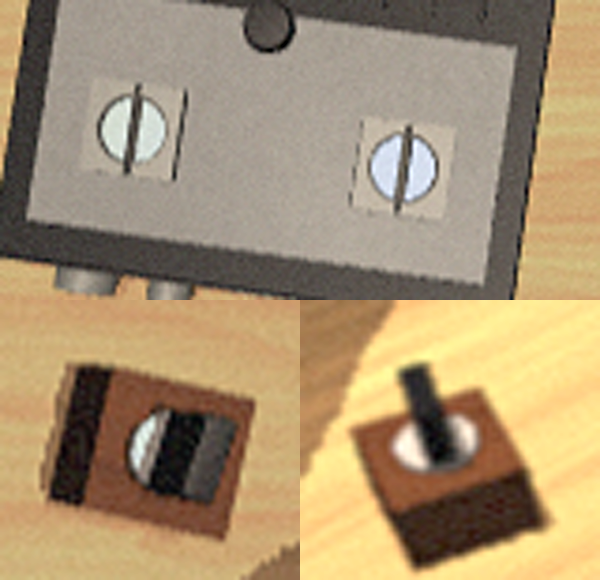

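View pics/topF.png

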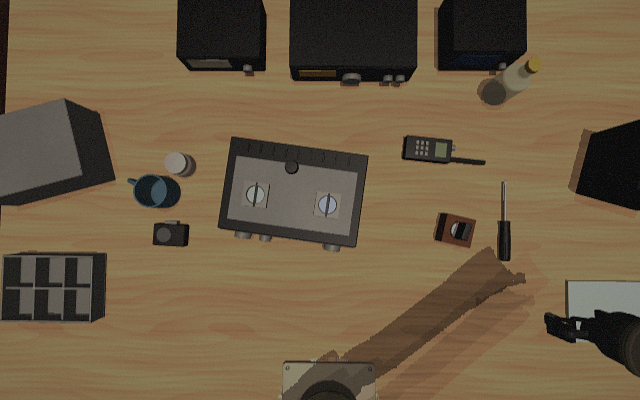

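```bash
python3 - <<'E'
import cv2,numpy as np
A=cv2.imread("pics/topF.png")
f=lambda x:cv2.resize(x,None,fx=12,fy=12,interpolation=cv2.INTER_CUBIC)
cv2.imwrite("pics/p12.png",np.clip(np.hstack([f(A[178:212,239:271]),f(A[188:222,311:343])])*1.4,0,255).astype(np.uint8))
E
```

```text
(no output)
```

View pics/p12.png

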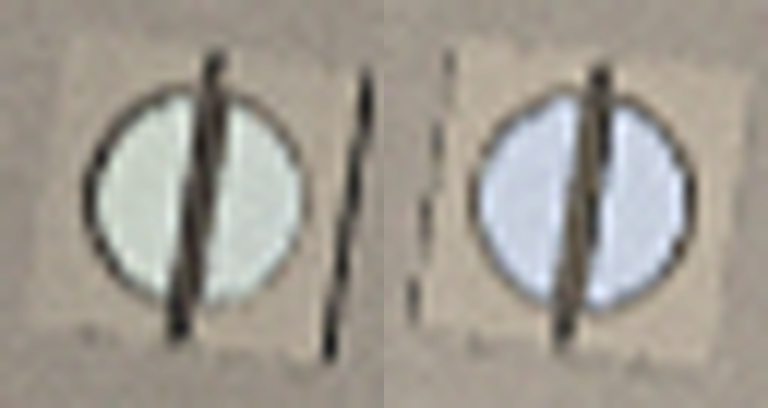

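Both slots run through both of their index marks: left (213,65) to (178,330), right (600,75) to (565,340). The key stands upright in its stand and nothing else has moved, so I hand in.

```bash
python3 -c "
from workcell import manip
print(manip.hand_in())"
```

```text
the job is handed in; nothing more can be done
None
```

The open fastener is locked and the key is back upright in its stand. I handed the job in at about 26 s of the 70 s allowed.

- **Which fastener:** the open one was the fastener at −y, on the right in the top view.
- **First try:** the blade touched the slot's edge at about 4 N. I lifted it, shifted it 1.3 mm and it then went in freely.
- **Turning:** I pressed with about 7 N and followed the disc down 4.8 mm. The descent then stopped and the moment rose to 0.29 N m, above the 0.1 N m of friction and below the 0.35 N m limit. I took that as seated, eased off and lifted out.
- **Stop angle:** the gripper turned about 0.06 rad further than I had worked out for the stop. I put this down to the key giving slightly in the fingers.
- **Last checks:** in the final top picture both slots line up with their index marks. The key hangs in the stand at the height it was picked up from. The other objects look unmoved, the gripper is open and clear, and no check failed.

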